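Unlock the tongs and lift the garlic bulb with them

TASK

The kitchen tongs are parked in their holder under a sliding keeper: slide the keeper's knob all the way to its open end stop, then take out the tongs. With the tongs, never touching it with the gripper's fingers, close on the garlic bulb on the chopping board and lift it about 10 cm clear of the board, leaving the tomato and the lemon where they are. Finish while holding it: the bulb still, squeezed between the tongs' jaws in the air, nothing put down or let go.

Things in the scene. Friction and masses are not known exactly. Their poses are not given: they have to be found in the camera images.
- holder: Grey holder fixed to the worktop, base plate 215 x 116 x 8 mm. Origin on the worktop straight below the parked tongs' hinge; +x the way the tongs point, y left of that, z up. The tongs lie level, undersides 28 mm above the worktop, on a seat under the hinge and a cross bar at x = 150 mm. Walls beside the hinge reach z = 44 mm: lift the tongs straight up at least 30 mm first.
- keeper (a joint): Keeper: flat steel tongue sliding on the holder, covering the hinge end of the tongs. Value in m: about 0 covers the tongs, 0.045 is the open end stop. Grows as the knob moves along the holder's -y (to the right when looking along the tongs). Friction about 1.5 N; stays where it is left.
- keeper_knob (a point): Grip point of the keeper's black upright knob, 14 mm thick along the slide (holder's y), 26 mm wide along the holder's x, 32 mm tall. The point is on its mid line, 10 mm below its top, 74 mm above the worktop, 22 mm above the tongue. Axes as the holder's. Free on both sides along y; pinch it from above.
- tongs: Loose steel tongs lying flat, 215 mm long, 120 g: two upright bar arms 16 mm tall (z = 0 to 16 mm), hinged at one end, sprung fully open against a stop. This entry is the left arm with the hinge: origin on the hinge axis, level with the arms' undersides; in the open tongs +x is the centre line from hinge to jaws, y the closing line, z up.
- tongs_arm: The right arm of the tongs, origin on the same hinge axis. Same axes as tongs when the tongs are fully open; it turns about z towards the left arm as they are squeezed (0.22 rad when on the bulb).
- tongs_grip (a point): On the open tongs' centre line, 100 mm from the hinge, half way up the arms (36 mm above the worktop when parked), between black rubber sleeves. Axes as tongs. Width over the arms here along y: 62 mm open, about 40 mm with the jaws on the bulb. The spring resists here with 4 N at first, 7 N on the bulb: held 50 to 58 mm wide the tongs are carried open; 20 to 30 N of grip holds the bulb.
- tongs_jaws (a point): Mid point between the jaws, on the open tongs' centre line, 195 mm from the hinge: 95 mm beyond tongs_grip and 10 mm lower. The jaws are upright shallow V cups 40 mm long, 26 mm tall (13 mm below to 13 mm above this point). Inner gap about 80 mm open (66 mm when the grip is held 53 mm wide), outside 110 mm. Axes as tongs.
- board: Wooden chopping board, 240 x 340 x 22 mm, fixed. Origin under its centre, x the short side, z up. Its top is 22 mm above the worktop. Tomato, garlic and lemon stand on it in a row along its y, about 115 mm apart, in any order.
- garlic: Garlic bulb, pale, 48 x 50 mm wide and 51 mm tall with its stalk, 50 g, loose, standing on the board. Origin at its underside's centre, z up along the stalk.
- garlic_mid (a point): Middle of the garlic bulb, on its axis 24 mm above its underside, about where it is widest; 46 mm above the worktop at the start. Bring tongs_jaws here or up to 8 mm higher.
- tomato: Tomato, 56 x 58 x 62 mm, loose, on the board. Origin under its centre. Leave it alone.
- lemon: Lemon lying on its side, 83 mm long along its x, 58 mm wide and tall, loose, on the board. Origin under its centre. Leave it alone.
Not all that is in view belongs to the job. Leave any turquoise look-alike of the garlic alone.

How it is judged:
On the way, in this order (a step that is already met when the one before it is completed fails the run):
1. the keeper is slid to its open end stop, the tongs still parked (value of joint keeper above 0.041 m and distance of tongs from where it was at the start of the episode below 0.015 m), for 0.2 s.
2. the tongs are held by the fingers and lifted out of the holder, the bulb not yet lifted (height (world z) of tongs above 0.05 m and contact force between the fingers and tongs above 1 N and height (world z) of garlic_mid below 0.06 m), for 0.2 s.
At the end, for the whole second after the job is handed in: Keeper within 4 mm of its open stop; bulb's middle over 106 mm above the worktop, at rest, squeezed by both jaws (over 1 N); fingers hold the tongs and do not touch the bulb; board and holder carry neither; tomato and lemon within 30 mm of their starts (value of joint keeper above 0.041 m and height (world z) of garlic_mid above 0.106 m and contact force between garlic and tongs_arm above 1 N and contact force between garlic and tongs above 1 N and contact force between the fingers and tongs above 2 N and contact force between each of the fingers, the arm, board and garlic below 0.1 N and contact force between each of board, holder and tongs below 0.1 N and distance between garlic_mid and tongs_jaws below 0.05 m and linear speed of garlic below 0.04 m/s and distance of each of tomato, lemon from where it was at the start of the episode below 0.03 m); the arm keeps its last pose, push and grip.
It fails at once if the gripper touches the garlic bulb (contact force between any of the fingers, the arm and garlic above 0.5 N).
It fails at once if the tomato or the lemon is pushed away (distance of any of tomato, lemon from where it was at the start of the episode above 0.03 m).
It also fails if it takes over 54 s, if anything falls off the work surface, if the arm or the gripper's body presses on something with over 40 N, if the wrist force passes 120 N, or if a joint passes its speed limit or range.

ROBOT

A 6-joint arm with a two-finger parallel gripper is mounted at the origin on a cart in front of the work surface, level with it; the furniture and walls round the work are solid. World frame = base frame: x ahead of the robot, y to its left, z up, the work surface at z = 0. Lengths are in m, angles in rad, forces in N, time in s.
With the tool pointing down it reaches from about 0.275 to 0.75 m from the base axis. Payload 10.2 kg.
Tool frame: the origin (TCP) lies between the finger pads; the fingertips stand 22 mm ahead of it and the grasp point (between the pads) lies 3 mm ahead of it; z points along the fingers, y is the line along which they close (so a half turn about z gives the same grasp; the last joint's range is limited). The gripper opens to 88 mm and grips with 3 to 60 N. Pads are 18 mm wide; open, the fingers measure 123 mm over their backs; the gripper's body (75 mm by 187 mm) begins 45 mm behind the grasp point.
Start: joints at [-1.344, 0.313, 1.498, -0, 1.331, -0.223], TCP at [0.228, -0.473, 0.261] pointing down, gripper open.
Joint ranges: [-2.94, 2.94], [-0.97, 2.17], [0.19, 2.56], [-1.23, 4.37], [0.02, 3.11], [-2.88, 2.88]. Speed limits (rad/s): [2.39, 2.39, 3.01, 3.14, 3.14, 3.14].

INTERFACE

Orientations are given as [roll, pitch, yaw] about the fixed x, y, z axes, in that order (R = Rz(yaw) Ry(pitch) Rx(roll)).
In Python, from plant import status, optics, job gives the robot as it stands. The module is installed in compiled form; this text tells all that it offers.
- The arm moves only by the shell command python3 -m crank 'ROWS' [OPENING] [FORCE]. ROWS is JSON, one flat list of numbers, 4 for each row, row after row: the shift along the tool's x, y, z in m, then the turn about the tool's z in rad. In form: [tx, ty, tz, twist, tx, ty, tz, twist, ...]. A call has 1 to 20 rows; each row shifts and turns the commanded pose from where the row before left it, along the tool's axes as they then stand; what a row does not reach is not made up. A row lasts 1/8 s, in which the tool goes at most 62.5 mm and 10.7 degrees, less where a joint would pass 70% of its speed; a pose out of reach is approached as far as the arm can. A call with a gripper value outside its range is refused whole. OPENING is the finger opening in m, from 0 to 0.0881, set as the call begins (- or left out, the last holds). The fingers move at their own pace and stop on an object; FORCE is the grip in N (left out, the last holds). Time passes only in rows, so rows that do not move let the fingers close. It gives the time, the measured TCP pose, the force, the opening and the grip force at its end, in the units of the state.
- status.read_state(): the state, without advancing time (a new reading comes with each control period).
- optics.camera(name): name is "side" or "top"; returns the picture (480x640x3 uint8, red, green, blue); there is no depth.
- optics.camera_info(name): a dict with "fx", "fy", "cx", "cy" (pixels), "R" (3x3) and "t" (3): a world point X has camera coordinates R X + t. Camera axes: x right, y down, z forward; pixel columns grow to the right and rows downward; lengths in m; the calibration is good to about 2 mm. A picture is of the moment at which its call begins. camera_info takes no time and is no camera call.
- job.hand_in(): hands the job in; it is judged then, once.
The state is a dict: "clock": time; "joint_positions": joint angles; "qvel": joint speeds; "joint_torque": joint torques, N m; "tcp_pos": TCP position; "ee_rot": TCP orientation; "contact_force": force on the tool from outside, world axes, zero at the start; "wrist_torque": the same for the moment, N m; "gripper_width": finger opening in m; "finger_force": force on a finger pad.
Only numpy, scipy, OpenCV 4.12 (cv2) and the standard library are available. Lean on these libraries where they do the work, as an engineer would, in place of code of your own. Each camera call takes 0.05 s, during which the arm holds its last target. There are 200 camera calls.

## Working session

There is one attempt and no reset: what is moved stays moved. The work goes in short steps, Python scripts to look and compute and a shell command to move; the robot and the scene stay as the last step left them, time stands still between calls to the robot, and variables do not carry over. Pictures are saved under pics/ and viewed, at most 10 in all, crops included, and the job is handed in when it is done.

```bash
mkdir -p pics; python3 - <<'E'
from plant import status, optics
import cv2
s=status.read_state();print(s['tcp_pos'],s['ee_rot'],s['gripper_width'],s['clock'])
for n in('top','side'):
    cv2.imwrite(f'pics/{n}0.png',optics.camera(n)[:,:,::-1]);i=optics.camera_info(n);print(n,i)
E
```

```text
[ 0.22819125 -0.47256988  0.26017741] [-3.14037682e+00 -2.98703401e-04  4.49774806e-01] 0.0884733764408582 0.0
top {'fx': 562.3677030665401, 'fy': 562.3677030665401, 'cx': 325.4246721268388, 'cy': 241.67318574017312, 'R': array([[ 2.39919724e-02, -9.99712151e-01,  1.78348002e-05],
       [-9.97050754e-01, -2.39294028e-02, -7.29189825e-02],
       [ 7.28984197e-02,  1.73168802e-03, -9.97337867e-01]]), 't': array([-0.08130396,  0.48706117,  1.10105366])}
side {'fx': 498.7240471347205, 'fy': 498.7240471347205, 'cx': 307.33598350897984, 'cy': 237.8758666301021, 'R': array([[-0.99962839,  0.01210773,  0.02442309],
       [-0.01779534,  0.3888505 , -0.92112899],
       [-0.02064971, -0.92122131, -0.38849053]]), 't': array([0.48894674, 0.09359873, 1.17256718])}
```

View pics/top0.png

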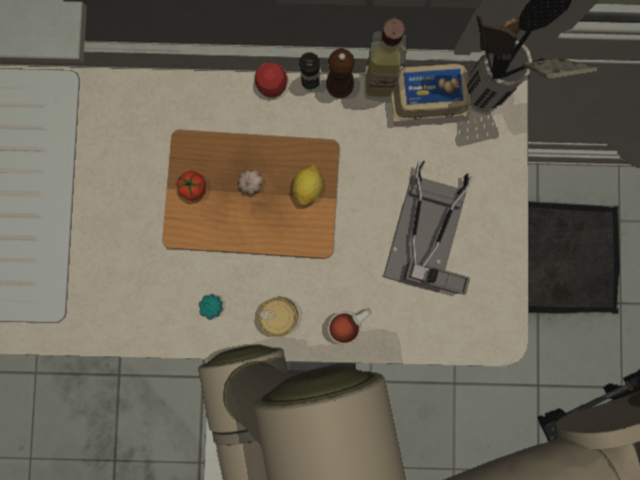

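View pics/side0.png

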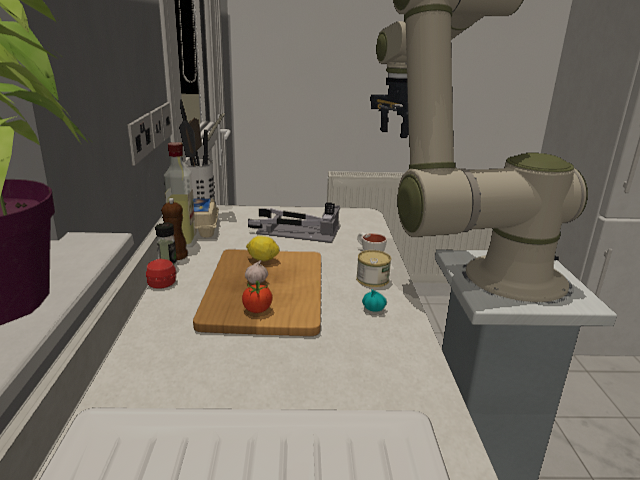

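Top view: parked tongs and holder around (430,235), with the hinge near (420,272) and the jaws near (418,165)/(465,180). Candidates for the bulb are the pale garlic on the board at (250,182), the turquoise look-alike at (210,306), the jar at (277,316), the tomato at (191,186), the lemon at (307,185) and the red pot at (270,80). I choose the pale one at (250,182). For the knob, the candidates are the black block near (432,276) and the black sleeves at (418,220)/(445,225). I'll check both choices in a close crop.

```bash
python3 - <<'E'
import cv2,numpy as np
a=cv2.imread('pics/top0.png');b=cv2.imread('pics/side0.png')
A=cv2.resize(a[150:300,375:480],None,fx=4,fy=4,interpolation=cv2.INTER_CUBIC)
B=cv2.resize(a[155:215,220:280],None,fx=5,fy=5,interpolation=cv2.INTER_CUBIC)
C=cv2.resize(b[195:245,245:345],None,fx=3.5,fy=6-2.5,interpolation=cv2.INTER_CUBIC)
o=np.zeros((600,780,3),np.uint8);o[:,:420]=A;o[:300,430:730]=B;o[310:485,425:775]=C
cv2.imwrite('pics/crop1.png',o)
E
```

```text
(no output)
```

View pics/crop1.png

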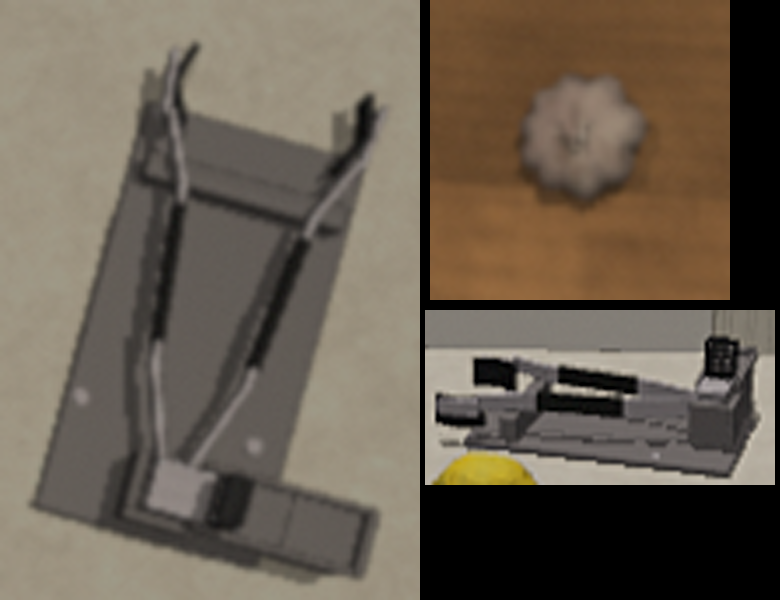

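The left part of the crop shows the parked tongs with black sleeves. The silver tongue covers the hinge, and the black knob is at crop (231,502), px ≈ (432.8,275.5). The right part confirms the pale garlic, and the side view shows the knob at px ≈ (329,208). Next I turn these pixels into positions.

```bash
cat > h.py <<'E'
import numpy as np,cv2
from plant import optics,status
def ray(n,u,v):
    i=optics.camera_info(n);R=np.array(i['R']);t=np.array(i['t'])
    return -R.T@t, R.T@np.array([(u-i['cx'])/i['fx'],(v-i['cy'])/i['fy'],1])
def onz(n,u,v,z):
    c,d=ray(n,u,v);return c+d*(z-c[2])/d[2]
def two(p,q):
    (a,d),(b,e)=ray('top',*p),ray('side',*q);s=np.linalg.lstsq(np.c_[d,-e],b-a,rcond=None)[0]
    return (a+s[0]*d+b+s[1]*e)/2,np.linalg.norm(a+s[0]*d-b-s[1]*e)
def cen(img,lo,hi,box):
    x0,y0,x1,y1=box;m=cv2.inRange(cv2.cvtColor(img[y0:y1,x0:x1],cv2.COLOR_BGR2HSV),lo,hi)
    n,l,s,c=cv2.connectedComponentsWithStats(m);k=1+s[1:,4].argmax();return c[k]+[x0,y0],s[k]+[x0,y0,0,0,0]
E
python3 - <<'E'
from h import *
np.set_printoptions(precision=4,suppress=True)
a=cv2.imread('pics/top0.png');b=cv2.imread('pics/side0.png')
c=lambda x,y,z:onz('top',375+x/4-.375,150+y/4-.375,z)
k=c(231,501,.084);print('knob',k,two((375+231/4-.4,150+501/4-.4),(329.3,207.9)))
print('L sleeve',c(178,203,.044),c(160,340,.044),'R',c(306,238,.044),c(256,368,.044))
m=sum([c(178,203,.044),c(160,340,.044),c(306,238,.044),c(256,368,.044)])/4
L=c(178,203,.044)-c(160,340,.044);R=c(306,238,.044)-c(256,368,.044)
ang=lambda v:np.arctan2(v[1],v[0])
print('grip mid',m,'yaws',ang(L),ang(R),(ang(L)+ang(R))/2,'len',np.linalg.norm(L),np.linalg.norm(R))
w=c(169,271,.044)-c(281,303,.044);print('width',np.linalg.norm(w),'yaw',ang(w)-np.pi/2)
p,q=c(35,505,.008),c(137,160,.008);print('plate edge yaw',ang(q-p),p,q)
p,q=c(250,478,.052),c(378,512,.052);print('rail yaw',ang(p-q)-np.pi/2)
g,s=cen(a,(0,0,95),(179,75,255),(232,164,268,200));print('garlic',g,s,onz('top',*g,.046))
g2,s2=cen(b,(0,0,110),(179,75,255),(242,258,275,288));print(g2,s2,two(g,g2))
for n,x,z in(('tom',(191,186),.05),('lem',(307,185),.05)):print(n,onz('top',*x,z))
for q in((185,50),(370,105)):print('tip',c(*q,.05))
h=a[150:300,375:480];
for n,col in(('corner board',(175,131)),('c2',(340,141)),('c3',(164,249)),('c4',(333,257))):print(n,onz('top',*col,.022))
E
```

```text
knob [ 0.4268 -0.2704  0.084 ] (array([ 0.4267, -0.2733,  0.0687]), np.float64(0.0008197492868643167))
L sleeve [ 0.5722 -0.2507  0.044 ] [ 0.5049 -0.2427  0.044 ] R [ 0.5565 -0.3133  0.044 ] [ 0.4923 -0.2895  0.044 ]
grip mid [ 0.5315 -0.274   0.044 ] yaws -0.1175365754747545 -0.35501840629001197 -0.23627749088238323 len 0.06781730285862345 0.06843492899223648
width 0.05654121528771901 yaw -0.2567539036080164
plate edge yaw -0.27084519470108964 [ 0.4239 -0.187   0.008 ] [ 0.5991 -0.2356  0.008 ]
rail yaw -0.23636799424960198
garlic [249.9358 180.7326] [239 170  24  23 374] [0.6027 0.0807 0.046 ]
[255.6057 270.8577] [245 260  22  20 246] (array([0.6022, 0.0805, 0.0474]), np.float64(0.00039162262762215336))
tom [0.5888 0.1945 0.05  ]
lem [ 0.5962 -0.0311  0.05  ]
tip [ 0.6467 -0.2522  0.05  ]
tip [ 0.6217 -0.3426  0.05  ]
corner board [0.7044 0.2382 0.022 ]
c2 [ 0.6919 -0.094   0.022 ]
c3 [0.4664 0.2496 0.022 ]
c4 [ 0.4585 -0.0853  0.022 ]
```

```bash
python3 -m crank '[0,0,0,0.14,0,0,0,0.14,0,0,0,0.14,0,0,0,0.14,0,0,0,0.14,0.02,-0.035,0,0,0.02,-0.035,0,0,0.02,-0.035,0,0,0.02,-0.035,0,0,0.02,-0.035,0,0,0.02,-0.035,0,0,0.024,-0.034,0,0,0,0,0,0,0,0,0,0]' 0.06 20
```

```text
clock: 1.85
tcp_pos: [0.4278, -0.2723, 0.2605]
ee_rot: [-3.141, 0.001, -0.25]
contact_force: [0.2, -0.2, 0.7]
gripper_width: 0.0602
finger_force: 0.0
```

```bash
python3 -m crank '[0,0,0.04,0,0,0,0.04,0,0,0,0.04,0,0,0,0.03,0,0,0,0.02,0,0,0,0.01,0,0,0,0,0,0,0,0,0]' 0.045
python3 - <<'E'
from h import *
a=optics.camera('top')[:,:,::-1];b=optics.camera('side')[:,:,::-1]
A=cv2.resize(a[200:320,380:500],None,fx=4,fy=4);B=cv2.resize(b[150:250,250:350],None,fx=4,fy=4)
o=np.zeros((480,800,3),np.uint8);o[:,:400]=A[:,:400];o[:400,400:]=B;cv2.imwrite('pics/knob.png',o)
E
```

```text
clock: 2.85
tcp_pos: [0.4284, -0.2725, 0.0815]
ee_rot: [3.141, -0.001, -0.25]
contact_force: [0.5, -0.2, -0.3]
gripper_width: 0.045
finger_force: 0.0
```

View pics/knob.png

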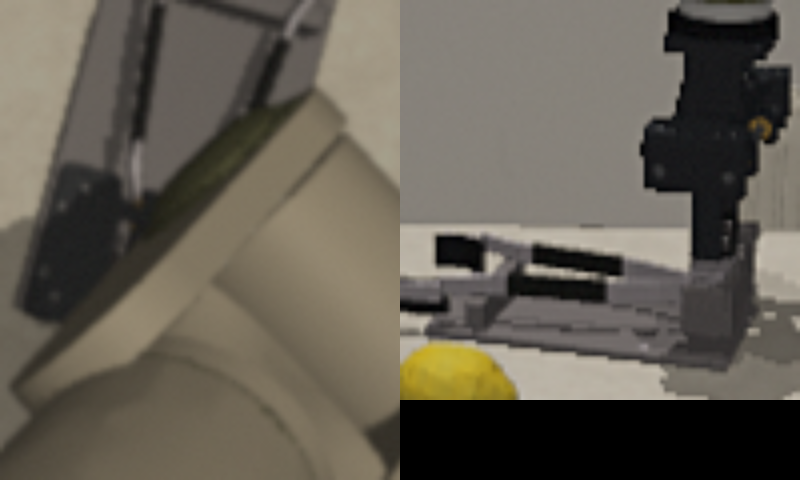

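The fingers straddle the knob from above (side view crop ≈ (712,220)) with no contact force. I'll pinch now; the width should come out near 14 mm.

```bash
python3 -m crank '[0,0,0,0,0,0,0,0,0,0,0,0,0,0,0,0,0,0,0,0,0,0,0,0]' 0.0 15
```

```text
clock: 3.7
tcp_pos: [0.4282, -0.2721, 0.0808]
ee_rot: [3.142, -0.0, -0.25]
contact_force: [0.4, -0.0, 0.2]
gripper_width: 0.0135
finger_force: 15.0
```

```bash
python3 -m crank '[0,0.008,0,0,0,0.008,0,0,0,0.008,0,0,0,0.008,0,0,0,0.008,0,0,0,0.004,0,0,0,0.002,0,0,0,0,0,0,0,0,0,0]'
```

```text
clock: 4.82
tcp_pos: [0.4174, -0.3136, 0.0807]
ee_rot: [-3.135, 0.002, -0.25]
contact_force: [5.0, 20.6, 11.2]
gripper_width: 0.0138
finger_force: 15.0
```

```bash
python3 -m crank '[0,0.002,0,0,0,0,0,0,0,0,0,0]'
```

```text
clock: 5.2
tcp_pos: [0.4172, -0.314, 0.0806]
ee_rot: [-3.132, 0.002, -0.25]
contact_force: [7.6, 27.8, 14.3]
gripper_width: 0.0147
finger_force: 15.0
```

```bash
python3 -m crank '[0,-0.004,0,0,0,0,0,0]' && python3 -m crank '[0,0,0,0,0,0,0,0,0,0,0,0,0,0,-0.02,0,0,0,-0.03,0,0,0,-0.04,0,0,0,-0.04,0,0,0,-0.04,0,0,0,0,0]' 0.05 20; python3 - <<'E'
from h import *
cv2.imwrite('pics/t2.png',cv2.resize(np.hstack([optics.camera('top')[150:310,370:490,::-1],optics.camera('side')[140:300,240:360,::-1]]),None,fx=3,fy=3))
E
```

```text
clock: 5.45
tcp_pos: [0.4174, -0.3133, 0.0807]
ee_rot: [-3.139, 0.001, -0.25]
contact_force: [1.3, 10.2, 7.8]
gripper_width: 0.0141
finger_force: 15.0
clock: 6.58
tcp_pos: [0.4179, -0.3155, 0.2534]
ee_rot: [3.138, -0.005, -0.25]
contact_force: [0.1, -1.0, -0.5]
gripper_width: 0.0498
finger_force: 0.0
```

View pics/t2.png

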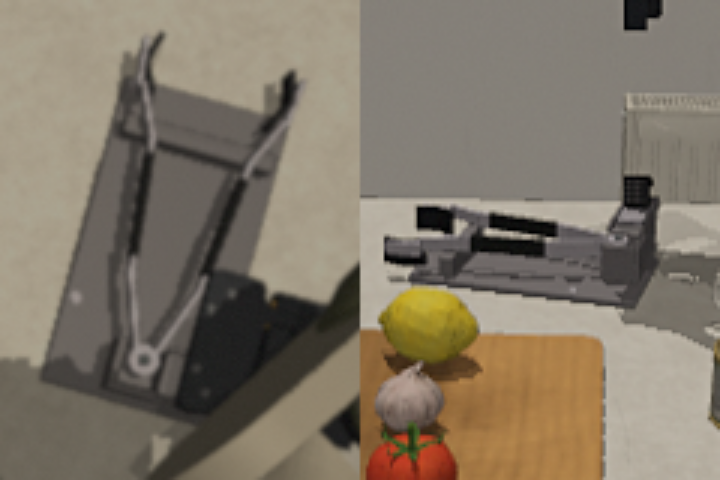

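The hinge is uncovered, at px ≈ (417.8,269.8), and the keeper knob is at the far end. I'll refine the grip from the hinge.

```bash
python3 - <<'E'
from h import *
np.set_printoptions(precision=4,suppress=True)
c=lambda x,y,z:onz('top',370+x/3-.33,150+y/3-.33,z)
H=c(144,360,.045);P=[c(148,153,.044),c(134,252,.044),c(243,180,.044),c(208,272,.044)]
m=sum(P)/4;d=(m-H)[:2];y=np.arctan2(d[1],d[0]);t=(c(140,60,.05)+c(290,95,.05))/2
e=(t-H)[:2];y2=np.arctan2(e[1],e[0])
print(H,m,np.linalg.norm(d),y,'tip',np.linalg.norm(e),y2)
for Y in(y,y2,-.25):
  u=np.array([np.cos(Y),np.sin(Y)]);g=H[:2]+.1*u
  s=status.read_state();yw=s['ee_rot'][2];D=g-s['tcp_pos'][:2];print(Y,g,'tool dx dy',D@[np.cos(yw),np.sin(yw)],D@[np.sin(yw),-np.cos(yw)])
E
```

```text
[ 0.4369 -0.2493  0.045 ] [ 0.5321 -0.2738  0.044 ] 0.09835715873874058 -0.2518042765529637 tip 0.18927736210416662 -0.22944832857702124
-0.2518042765529637 [ 0.5337 -0.2742] tool dx dy 0.10299014713305531 -0.06805733459765535
-0.22944832857702124 [ 0.5343 -0.272 ] tool dx dy 0.1029685188203311 -0.0702927782139296
-0.25 [ 0.5338 -0.274 ] tool dx dy 0.10299025556293914 -0.06823776219589704
```

```bash
python3 -m crank '[0.03,-0.02,0,0,0.03,-0.02,0,0,0.03,-0.02,0,0,0.013,-0.0085,0,0,0,0,0,0,0,0,0.04,0,0,0,0.04,0,0,0,0.04,0,0,0,0.03,0,0,0,0,0,0,0,0,0]' 0.088 10
```

```text
clock: 8.05
tcp_pos: [0.534, -0.2746, 0.1022]
ee_rot: [3.141, -0.002, -0.251]
contact_force: [-0.0, 0.0, 0.2]
gripper_width: 0.0877
finger_force: 0.0
```

```bash
python3 -m crank '[0,-0.001,0.02,0,0,0,0.02,0,0,0,0.012,0,0,0,0.01,0,0,0,0,0,0,0,0,0]' && python3 -m crank '[0,0,0,0,0,0,0,0,0,0,0,0,0,0,0,0,0,0,0,0,0,0,0,0]' 0.053 30
```

```text
clock: 8.8
tcp_pos: [0.5346, -0.2731, 0.0394]
ee_rot: [3.141, -0.001, -0.25]
contact_force: [0.7, 0.6, 0.2]
gripper_width: 0.0879
finger_force: 0.0
clock: 9.55
tcp_pos: [0.5344, -0.2729, 0.0389]
ee_rot: [3.141, -0.0, -0.25]
contact_force: [0.9, 0.5, 2.4]
gripper_width: 0.053
finger_force: 5.7
```

```bash
python3 -m crank '[0,0,-0.01,0,0,0,-0.01,0,0,0,-0.015,0,0,0,-0.015,0,0,0,-0.02,0,0,0,-0.03,0,0,0,-0.03,0,0,0,-0.02,0,0,0,-0.01,0,0,0,0,0,0,0,0,0]'
python3 - <<'E'
from h import *
cv2.imwrite('pics/t3.png',cv2.resize(np.hstack([optics.camera('top')[130:310,340:500,::-1],optics.camera('side')[120:300,210:370,::-1]]),None,fx=2.5,fy=2.5))
E
```

```text
clock: 10.92
tcp_pos: [0.534, -0.2726, 0.1979]
ee_rot: [-3.141, 0.001, -0.25]
contact_force: [-0.0, 0.1, -1.6]
gripper_width: 0.0531
finger_force: 4.9
```

View pics/t3.png

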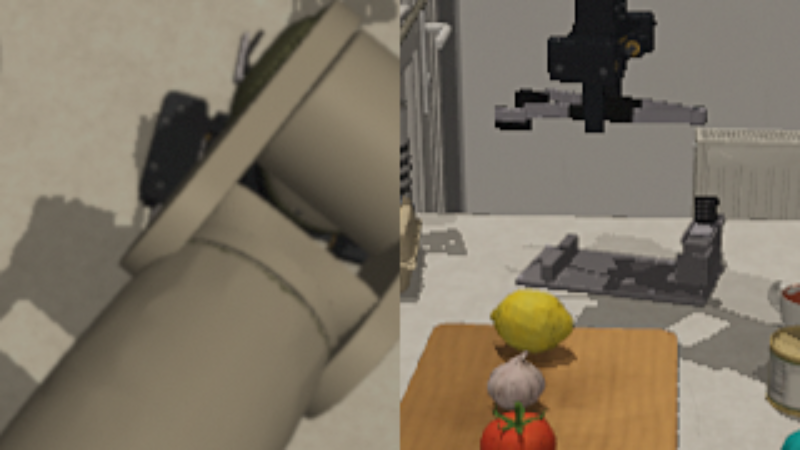

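```bash
python3 -m crank '[0,0,0,-0.05,0,0,0,-0.1,0,0,0,-0.1,-0.002,-0.01,0,0,-0.002,-0.02,0,0,-0.002,-0.03,0,0,-0.002,-0.03,0,0,-0.002,-0.035,0,0,-0.002,-0.035,0,0,-0.002,-0.035,0,0,-0.002,-0.035,0,0,-0.002,-0.03,0,0,-0.002,-0.03,0,0,-0.002,-0.03,0,0,-0.002,-0.02,0,0,-0.0025,-0.0135,0,0,0,0,0,0,0,0,0,0]'
python3 - <<'E'
from h import *
cv2.imwrite('pics/t4.png',cv2.resize(np.hstack([optics.camera('top')[130:290,160:320,::-1],optics.camera('side')[170:330,190:350,::-1]]),None,fx=2.5,fy=2.5))
E
```

```text
clock: 13.28
tcp_pos: [0.5078, 0.0803, 0.1987]
ee_rot: [3.141, -0.0, -0.001]
contact_force: [-1.0, -0.0, -1.5]
gripper_width: 0.0528
finger_force: 4.9
```

View pics/t4.png

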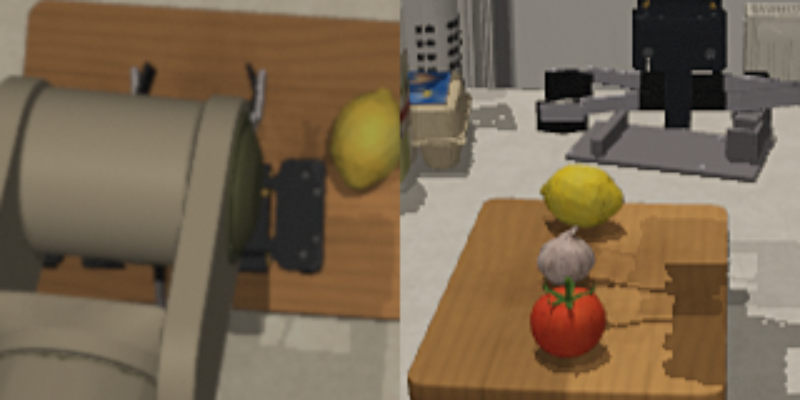

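The jaws are seen from above: left tip at crop ≈ (153,66), right tip ≈ (247,66), so the mid is at px ≈ (240,156). In the side view the tongs are level. Check against the garlic:

```bash
python3 - <<'E'
from h import *
c=lambda x,y,z:onz('top',160+x/2.5-.3,130+y/2.5-.3,z)
for p in((153,66),(247,66),(133,72),(266,74)):print(c(*p,.199))
# side: near (left) black jaw, spans
s=lambda x,y:(190+x/2.5-60*0-160,170+y/2.5)
for p in((538,115),(587,110)):
    c0,d=ray('side',190+(p[0]-400)/2.5,170+p[1]/2.5)
    k=(0.122-c0[1])/d[1];print('side left jaw',c0+k*d)
E
```

```text
[0.61594683 0.10964885 0.199     ]
[0.61746726 0.04630553 0.199     ]
[0.61152646 0.12296799 0.199     ]
[0.61231174 0.03332892 0.199     ]
side left jaw [0.61665537 0.122      0.18760963]
side left jaw [0.5783652  0.122      0.19253388]
```

```bash
python3 -m crank '[0.004,-0.0025,0,0,0,0,0.02,0,0,0,0.03,0,0,0,0.03,0,0,0,0.02,0,0,0,0.015,0,0,0,0.012,0,0,0,0.01,0,0,0,0,0,0,0,0,0]' 0.056
python3 - <<'E'
from h import *
cv2.imwrite('pics/t5.png',cv2.resize(np.hstack([optics.camera('top')[130:290,160:320,::-1],optics.camera('side')[190:350,190:350,::-1]]),None,fx=2.5,fy=2.5))
E
```

```text
clock: 14.62
tcp_pos: [0.5122, 0.0832, 0.0622]
ee_rot: [3.142, -0.001, -0.0]
contact_force: [-0.3, 0.1, -0.8]
gripper_width: 0.0562
finger_force: 4.6
```

View pics/t5.png

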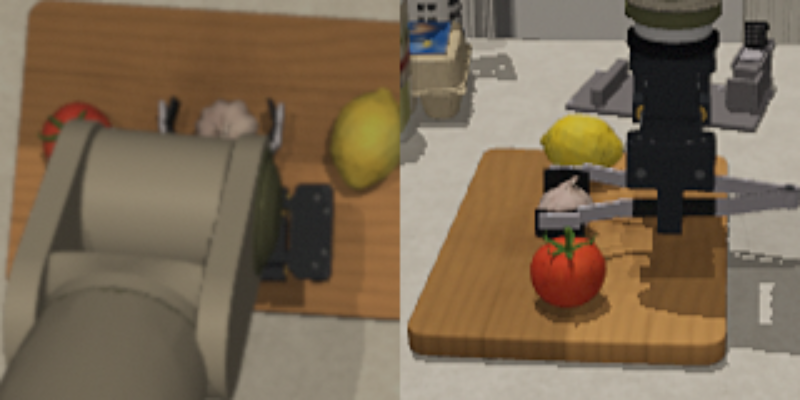

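The jaws straddle the bulb: top view jaws at crop ≈ (170,115) and (276,115), bulb at (227,128). The tomato and lemon are untouched. Close.

```bash
python3 -m crank '[0,0,0,0,0,0,0,0,0,0,0,0,0,0,0,0,0,0,0,0,0,0,0,0,0,0,0,0,0,0,0,0]' 0.03 26
```

```text
clock: 15.72
tcp_pos: [0.5119, 0.0832, 0.0617]
ee_rot: [-3.142, -0.0, -0.0]
contact_force: [0.0, 0.4, -1.0]
gripper_width: 0.0403
finger_force: 26.0
```

Width is 40 mm, as expected on the bulb. Lift about 10 cm.

```bash
python3 -m crank '[0,0,-0.005,0,0,0,-0.01,0,0,0,-0.01,0,0,0,-0.015,0,0,0,-0.015,0,0,0,-0.015,0,0,0,-0.015,0,0,0,-0.01,0,0,0,-0.007,0,0,0,-0.003,0,0,0,0,0,0,0,0,0,0,0,0,0,0,0,0,0]'
python3 - <<'E'
from h import *
cv2.imwrite('pics/t6.png',cv2.resize(np.hstack([optics.camera('top')[130:290,160:320,::-1],optics.camera('side')[190:350,190:350,::-1]]),None,fx=2.5,fy=2.5))
E
```

```text
clock: 17.48
tcp_pos: [0.5118, 0.0832, 0.1666]
ee_rot: [3.142, 0.0, -0.0]
contact_force: [-0.5, 0.0, -1.5]
gripper_width: 0.04
finger_force: 26.0
```

View pics/t6.png

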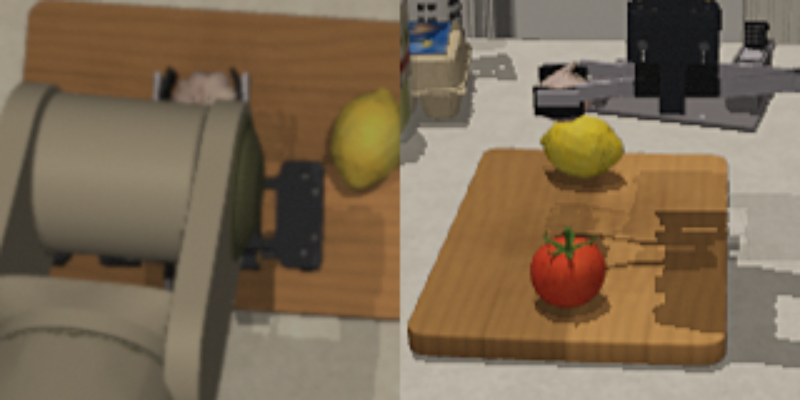

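The bulb is held between the jaws in the air: side crop ≈ (565,80), top crop ≈ (205,87), z ≈ 0.15 m. The tomato and lemon have not moved and the keeper is open. Hand in.

```bash
python3 -c "
from plant import job;print(job.hand_in())"
```

```text
the job is handed in; nothing more can be done
None
```

I handed in the job with the garlic bulb squeezed in the tongs' jaws about 10 cm above where it stood, the keeper at its open stop, and the tomato and lemon where they were; the hand-in gave no verdict back.

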